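# Level a bench scale with its screw foot and hold it for locking

## Robot

A 6-joint arm with a two-finger parallel gripper is mounted at the origin on a cart in front of the work surface, level with it; the furniture and walls round the work are solid. World frame = base frame: x ahead of the robot, y to its left, z up, the work surface at z = 0. Lengths are in mm, angles in rad, forces in N, time in s.
With the tool pointing down it reaches from about 350 to 975 mm from the base axis. Payload 7.1 kg.
Tool frame: the origin (TCP) lies between the finger pads; the fingertips stand 14 mm ahead of it and the grasp point (between the pads) lies 5 mm behind it; z points along the fingers, y is the line along which they close (so a half turn about z gives the same grasp; the last joint's range is limited). The gripper opens to 88 mm and grips with 3 to 60 N. Pads are 20 mm wide; open, the fingers measure 115 mm over their backs; the gripper's body (75 mm by 178 mm) begins 61 mm behind the grasp point.
Start: joints at [-1.143, 0.423, 1.63, -0, 1.089, -0.019], TCP at [270.066, -563.622, 236.675] pointing down, gripper open.
Joint ranges: [-3, 3], [-0.9, 2.11], [0.09, 2.58], [-1.31, 4.45], [0.11, 2.69], [-2.54, 2.54]. Speed limits (rad/s): [2.39, 2.39, 3.01, 3.14, 3.14, 3.14].

## Interface

Orientations are given as a rotation vector (axis times angle).
In Python, from workcell import ctrl gives the robot as it stands. The module is installed in compiled form; this text tells all that it offers.
- The arm moves only by the tool servo_tool, never from a script. Its argument "plan" is a list of rows, each a list of 3 entries, a list of its own where there are three numbers: the closure, from 0 (fully open) to 1 (shut), then the shift along the world's x, y, z in mm, then the turn about the world's z in degrees. In form: [[hand, [x, y, z], yaw], ...]. A call has 1 to 10 rows; each row is the pose to reach, as a shift and turn from the pose commanded when the call began; what a row does not reach only later rows make up. A row lasts 1/12 s, in which the tool goes at most 41.7 mm and 7.16 degrees, less where a joint would pass 70% of its speed; a pose out of reach is approached as far as the arm can. A call with a gripper value outside its range is refused whole. The fingers move at their own pace and stop on an object; the grip force is fixed at half the most. Time passes only in rows, so rows that repeat a pose let the fingers close. It gives the time, the measured TCP pose, the force, the opening and the grip force at its end, in the units of the state.
- ctrl.get_obs(): the state, without advancing time (a new reading comes with each control period).
- ctrl.get_image(name): name is "side" or "top"; returns the picture (420x560x3 uint8, blue, green, red); there is no depth.
- ctrl.camera_info(name): a dict with "fovy" (degrees; the focal length in pixels is half the picture's height over the tangent of half this angle, whatever the lens; pixels are square), "cx", "cy" (the principal point, pixels), "k1" (the pictures are not rectified: a ray, as slopes to the right and down, at radius r is drawn at 1 + k1 r^2 times it, then the intrinsics apply), "rvec" (rotation vector, rad) and "tvec" (3), from world to camera coordinates, as OpenCV has them. Camera axes: x right, y down, z forward; pixel columns grow to the right and rows downward; lengths in mm; the calibration is good to about 2 mm. A picture is of the moment at which its call begins. camera_info takes no time and is no camera call.
- ctrl.close_job(): hands the job in; it is judged then, once.
The state is a dict: "t": time; "qpos": joint angles; "qvel": joint speeds; "joint_torque": joint torques, N m; "ee_pos": TCP position; "orientation": TCP orientation; "ft_force": force on the tool from outside, world axes, zero at the start; "moment": the same for the moment, N m; "width": finger opening in mm; "grasp_force": force on a finger pad.
Only numpy, scipy, OpenCV 4.12 (cv2) and the standard library are available. Lean on these libraries where they do the work, as an engineer would, in place of code of your own. Each camera call takes 0.05 s, during which the arm holds its last target. There are 200 camera calls.

## Task

Get the kitchen bench scale ready for use. First clear its platform: take the garlic bulb off and drop it into the bowl. Then take hold of the black knob of the levelling foot and turn it until the bubble of the spirit level lying on the platform stands centred between the two black lines of its vial while you press the knob straight down with about 10 N, as a loaded platform would press on that foot; finish like that, still gripping and pressing the knob with the bubble centred, so that a helper can tighten the lock ring, and do not shove the scale, the spirit level or the other things on the table about.

Things in the scene. Friction and masses are not known exactly. Their poses are not given: they have to be found in the camera images.
- scale: White kitchen bench scale, loose, 3.6 kg; its steel platform (180 x 240 mm) has its top 64 mm above the table. Origin: on the table under the platform's middle; +x points away from the side with the dark display, +y to the end with the two fixed feet (at y = 100 mm). The one levelling foot with its knob stands on a lug beyond the other end, at x = 0, y = -165 mm.
- garlic: Garlic bulb, 53 mm across and 52 mm high, about 30 g, standing upright on the front half of the platform. Origin: centre of its underside, z up.
- bowl: White dotted bowl, 200 mm across at the rim, 91 mm high, inner floor 13 mm up (about 90 mm across), standing free on the table to the left of the scale. Origin: centre of its underside.
- level: Spirit level: aluminium bar 180 x 30 x 34 mm, 0.7 kg, black end caps, lying loose on the rear half of the platform along the scale's y axis. Origin: centre of its underside; x along the bar, z up. Its vial, a yellow-green tube 68 mm long in the middle of its top, has two black lines 33 mm apart.
- vial_centre (a point): The middle between the two black lines of the vial, on its top, 32.5 mm above the underside of the spirit level.
- bubble (a point): Middle of the pale bubble (24 mm long) in the vial, on its top. It moves along the bar toward the higher end, at most 18 mm from the middle, and takes about 1.5 s to come to rest; centred when at vial_centre, wholly between the lines up to 4.5 mm off. It starts at the end of the vial.
- knob_grip (a point): Point on the axis of the round black fluted knob, at half the height of its rim, about 116 mm above the table: grip here from above, at any yaw. The rim is 40 mm across and 22 mm high, its top 13 mm above this point; below it the thin screw stands free for 30 mm. Within 60 mm of the axis nothing else is higher than 65 mm. The knob's height hardly changes as it turns.
- knob: The same black knob; origin on its axis 20 mm below knob_grip, z up. It takes about 0.07 N m to turn and stays where it is left. Clockwise from above lengthens the foot, so lifts this end of the scale; 1 rad moves the bubble about 14 mm once it is off the vial's end. It starts 1.5 to 3.4 rad from the right place; regrip as often as needed.
- foot: Black rubber pad, 32 mm across, 10 mm high, under the levelling screw, straight below the knob; origin at the centre of its underside. It carries 19 N of the scale's weight plus what is pressed on the knob and gives 0.03 mm per N: 10 N on the knob lower this end and shift the bubble about 5 mm away from it.
- mug: White dotted mug with a handle, 87 x 121 x 97 mm, at the near right corner of the table: leave it alone. Origin: centre of its underside.
- spice_jar: Spice jar with a green cap, 46 mm across, 106 mm high, behind the scale: leave it alone. Origin: centre of its underside.
- salt: Round salt drum with a red lid, 61 mm across, 143 mm high, behind the scale to the right: leave it alone. Origin: centre of its underside.
Mind the look-alikes: they are no part of the job. What is shaped like the garlic but orange or red is not meant.

How it is judged:
By the outcome, as a careful person would: the job done as asked, in the order asked, and still so for the second after the job is handed in, while the arm keeps its last pose, push and grip.
It also fails if it takes over 72 s, if anything falls off the work surface, if the arm or the gripper's body presses on something with over 40 N, if the wrist force passes 120 N, or if a joint passes its speed limit or range.

## Working session

There is one attempt and no reset: what is moved stays moved. The work goes in short steps, Python scripts to look and compute and a tool call to move; the robot and the scene stay as the last step left them, time stands still between calls to the robot, and variables do not carry over. Pictures are saved under pics/ and viewed, at most 10 in all, crops included, and the job is handed in when it is done.

Besides the shell and the picture viewer there is one more tool, called as name(argument=value, ...) on one line, values as JSON. servo_tool: Moves the arm, as the interface text tells. Its arguments: {"type":"object","properties":{"plan":{"type":"array"}},"required":["plan"]}

```bash
mkdir -p pics
cat > h.py <<'E'
import numpy as np, cv2
from workcell import ctrl
def cam(n):
    c=ctrl.camera_info(n); f=210/np.tan(np.radians(c["fovy"])/2)
    R=cv2.Rodrigues(np.array(c["rvec"],float))[0]; t=np.array(c["tvec"],float)
    return np.array([[f,0,c["cx"]],[0,f,c["cy"]],[0,0,1]]),np.array([c["k1"],0,0,0.]),R,t
def ray(n,p):
    K,d,R,t=cam(n); u=cv2.undistortPoints(np.array([[p]],float),K,d)[0,0]
    return -R.T@t, R.T@np.array([u[0],u[1],1])
def atz(n,p,z):
    o,d=ray(n,p); return o+d*(z-o[2])/d[2]
def tri(a,b):
    A=[];B=[]
    for n,p in (("side",a),("top",b)):
        o,d=ray(n,p); d/=np.linalg.norm(d); M=np.eye(3)-np.outer(d,d); A.append(M);B.append(M@o)
    return np.linalg.lstsq(np.vstack(A),np.hstack(B),rcond=None)[0]
def proj(n,P):
    K,d,R,t=cam(n); return cv2.projectPoints(np.array([P],float),cv2.Rodrigues(R)[0],t,K,d)[0][0,0]
E
python3 - <<'E'
from h import *
for n in("side","top"):
    cv2.imwrite(f"pics/{n}0.png",ctrl.get_image(n)); c=ctrl.camera_info(n);print(n,c, ray(n,(280,210)))
o=ctrl.get_obs();print(o)
E
```

```text
side {'fovy': 48.63648222946302, 'cx': 284.8254581614066, 'cy': 207.9750636971421, 'k1': -0.15431950441023987, 'rvec': array([ 0.67491461, -2.27889871,  1.50305121]), 'tvec': array([ 422.99871835,  231.01492046, 1183.93945478])} (array([-205.67183203, 1062.7004394 ,  679.98184932]), array([ 0.51961281, -0.75816307, -0.39410418]))
top {'fovy': 46.48064167750226, 'cx': 275.5826373038504, 'cy': 202.62982501832937, 'k1': -0.0208081596858713, 'rvec': array([ 2.17172753, -2.13521494,  0.1839588 ]), 'tvec': array([ -53.94324653,  577.92005012, 1200.94842413])} (array([ 393.44384927,  -19.354044  , 1274.364914  ]), array([ 0.13411154, -0.02921869, -0.99069123]))
{'t': 0.1, 'qpos': array([-1.14299730e+00,  4.23728251e-01,  1.63059607e+00,  1.78959668e-05,
        1.08860572e+00, -1.90132965e-02]), 'qvel': array([-0.00074739, -0.00029012, -0.00422342, -0.00157775, -0.00347666,
        0.00084949]), 'joint_torque': array([ 3.66075719e-04, -5.45615137e+01, -2.74323463e+01,  6.44714828e-02,
        1.88050914e-02, -2.82937799e-05]), 'ee_pos': array([ 269.88066781, -563.20071434,  236.00888395]), 'orientation': array([-3.06224197e+00, -6.95723868e-01,  4.01851567e-04]), 'ft_force': array([ 0.70738893,  0.02736777, -0.827565  ]), 'moment': array([ 0.04010023, -0.02483674, -0.04261238]), 'grasp_force': 0.0, 'width': 87.90405250282366}
```

View pics/side0.png

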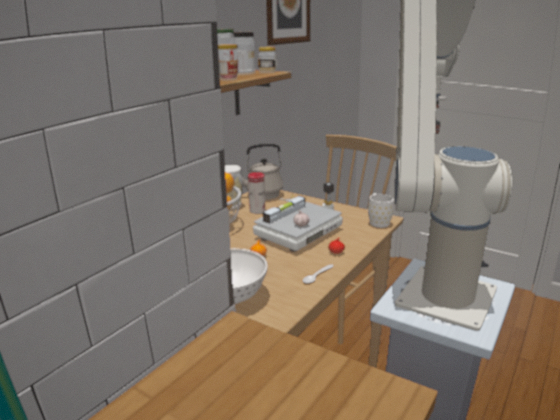

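View pics/top0.png

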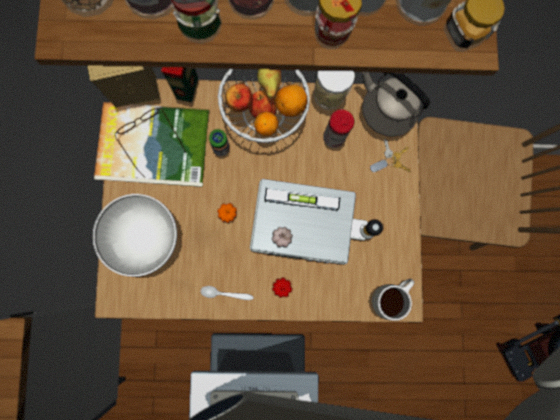

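The top view shows the garlic at about (282,237), the knob at (374,227), the bowl at (135,235) and the level's vial at (303,199). In the side view the garlic is at (302,219), the knob at (328,188) and the bowl at (235,270). I'll enlarge both.

Run:
```python
import cv2,numpy as np
s=cv2.imread("pics/side0.png");t=cv2.imread("pics/top0.png")
a=cv2.resize(s[170:250,245:365],None,fx=5,fy=5,interpolation=cv2.INTER_CUBIC)[:,:600]
b=cv2.resize(t[170:270,240:400],None,fx=5,fy=5,interpolation=cv2.INTER_CUBIC)
cv2.imwrite("pics/side_c.png",a);cv2.imwrite("pics/top_c.png",b)
```

```text
(no output)
```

View pics/side_c.png

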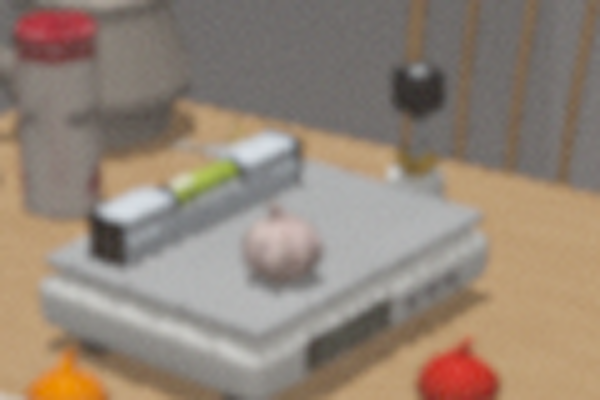

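View pics/top_c.png

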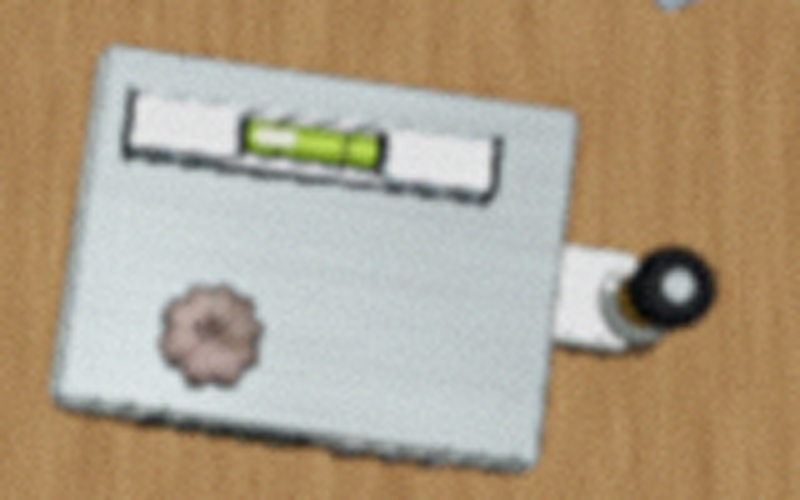

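Crops: garlic body centre at side crop (283,246) and top crop (212,335). Knob rim at side crop (418,88), knob top at top crop (674,288). The bubble is at the vial's left end, top crop about (276,135), away from the knob. So the knob end is low and needs clockwise turning.

```bash
cat >> h.py <<'E'
def sc(x,y): return (245+(x+.5)/5-.5,170+(y+.5)/5-.5)
def tc(x,y): return (240+(x+.5)/5-.5,170+(y+.5)/5-.5)
E
python3 - <<'E'
from h import *
np.set_printoptions(precision=1,suppress=True)
print("garlic",tri(sc(283,246),tc(212,335)), atz("top",tc(212,335),90))
k=tri(sc(418,85),tc(673,288));print("knob",k,atz("top",tc(673,288),125),atz("side",sc(418,88),116))
print("corners",[atz("top",tc(*p),64)for p in((107,46),(577,110),(535,468),(55,405))])
print("bowl rim",[atz("top",p,91) for p in((94,235),(177,235),(135,195),(135,276))])
print("vial ends",[atz("top",tc(*p),64+32.5)for p in((245,133),(383,150))],[atz("side",sc(*p),96.5) for p in((172,188),(237,170))])
q=ctrl.get_obs();R=cv2.Rodrigues(q["orientation"])[0];print(R,q["ee_pos"])
E
```

```text
garlic [487.6 -61.3  83.4] [488.8 -60.   90. ]
knob [ 511.4 -280.   116.6] [ 511.9 -277.4  125. ] [ 507.9 -276.9  116. ]
corners [array([635.7,  -6. ,  64. ]), array([ 607.6, -243.7,   64. ]), array([ 427.9, -221.3,   64. ]), array([455.,  16.,  64.])]
bowl rim [array([484.6, 393.4,  91. ]), array([488.2, 193.7,  91. ]), array([584.1, 300.4,  91. ]), array([388.6, 289.2,  91. ])]
vial ends [array([587.3, -74.6,  96.5]), array([ 580.1, -142.2,   96.5])] [array([579.2, -77.1,  96.5]), array([ 559.9, -124.9,   96.5])]
[[ 0.9  0.4 -0. ]
 [ 0.4 -0.9  0. ]
 [ 0.  -0.  -1. ]] [ 269.9 -563.2  236. ]
```

servo_tool(plan=[[0,[35,80,0],7],[0,[52,120,0],14],[0,[69,160,0],21],[0,[87,200,0],28],[0,[104,240,0],35],[0,[121,280,0],42],[0,[138,320,0],49],[0,[155,360,0],56],[0,[172,400,0],63],[0,[190,440,0],70]])

```text
t: 0.93
ee_pos: [435.2, -179.0, 236.6]
orientation: [-2.103, -2.333, 0.0]
ft_force: [0.8, 0.4, -0.9]
width: 88.0
grasp_force: 0.0
```

servo_tool(plan=[[0,[28,63,-30],7],[0,[28,63,-50],14],[0,[28,63,-57],21],[0,[28,63,-57],28],[0,[28,63,-57],35],[0,[28,63,-57],42],[0,[28,63,-57],49],[0,[28,63,-57],56],[0,[28,63,-57],63],[0,[28,63,-57],70]])

```text
t: 1.77
ee_pos: [462.8, -117.9, 179.4]
orientation: [-0.384, -3.117, -0.0]
ft_force: [0.2, 1.0, 0.0]
width: 88.2
grasp_force: 0.0
```

servo_tool(plan=[[0,[0,0,0],7],[0,[0,0,0],14],[0,[0,0,0],14],[0,[0,0,0],14]])

```text
t: 2.1
ee_pos: [462.9, -118.0, 179.5]
orientation: [-0.017, -3.141, -0.0]
ft_force: [0.3, 0.4, -0.0]
width: 88.0
grasp_force: 0.0
```

servo_tool(plan=[[0,[15,35,0],0],[0,[25,57.5,0],0],[0,[25,57.5,-35],0],[0,[25,57.5,-65],0],[0,[25,57.5,-85],0],[0,[25,57.5,-96],0],[0,[25,57.5,-96],0],[0,[25,57.5,-96],0]])

```text
t: 2.77
ee_pos: [488.0, -60.6, 83.6]
orientation: [-0.014, -3.141, -0.0]
ft_force: [-0.5, -0.9, -1.2]
width: 87.6
grasp_force: 0.0
```

servo_tool(plan=[[0.2,[0,0,0],0],[0.3,[0,0,0],0],[0.4,[0,0,0],0],[0.5,[0,0,0],0],[0.6,[0,0,0],0],[0.6,[0,0,0],0],[0.6,[0,0,0],0],[0.6,[0,0,0],0]])

```text
t: 3.43
ee_pos: [488.2, -60.6, 84.0]
orientation: [0.011, 3.141, -0.0]
ft_force: [-0.2, 0.8, 5.1]
width: 49.0
grasp_force: 30.0
```

servo_tool(plan=[[0.6,[0,0,15],0],[0.6,[0,0,45],0],[0.6,[0,0,80],0],[0.6,[0,0,90],0],[0.6,[0,20,90],0],[0.6,[0,55,90],0],[0.6,[0,95,90],0],[0.6,[0,135,90],0],[0.6,[0,175,90],0],[0.6,[0,215,90],0]])

```text
t: 4.27
ee_pos: [487.4, 156.2, 173.2]
orientation: [-0.012, -3.141, 0.0]
ft_force: [0.8, -0.4, -0.2]
width: 49.0
grasp_force: 30.0
```

servo_tool(plan=[[0.6,[0,40,0],0],[0.6,[0,80,0],0],[0.6,[0,115,0],0],[0.6,[0,135,0],0],[0.6,[0,139,0],0],[0.6,[0,139,-20],0],[0.6,[0,139,-55],0],[0.6,[0,139,-85],0],[0.6,[0,139,-98],0],[0.6,[0,139,-98],0]])

```text
t: 5.1
ee_pos: [485.8, 291.4, 72.4]
orientation: [-0.012, -3.136, 0.006]
ft_force: [-0.4, -0.1, 0.3]
width: 49.3
grasp_force: 30.0
```

servo_tool(plan=[[0.3,[0,0,0],0],[0.2,[0,0,0],0],[0.15,[0,0,0],0],[0.15,[0,0,0],0],[0.15,[0,0,20],0],[0.15,[0,0,55],0],[0.15,[0,0,90],0],[0,[0,0,125],0],[0,[0,0,130],0],[0,[0,0,130],0]])

```text
t: 5.93
ee_pos: [489.8, 294.5, 209.5]
orientation: [0.011, 3.135, 0.006]
ft_force: [0.6, 0.1, -0.4]
width: 86.7
grasp_force: 0.0
```

Run:
```python
from h import *
o=ctrl.get_obs();print(o["ee_pos"],o["qpos"],o["width"])
cv2.imwrite("pics/t1.png",ctrl.get_image("top"))
cv2.imwrite("pics/s1.png",ctrl.get_image("side"))
```

```text
[489.79998542 294.50220497 209.518192  ] [ 5.20532484e-01  3.75606666e-01  1.77664140e+00 -6.02060476e-06
  9.81963933e-01 -1.04332710e+00] 86.7351180164803
```

servo_tool(plan=[[0,[0,-30,0],0],[0,[0,-70,0],0],[0,[0,-110,0],0],[0,[0,-150,0],0],[0,[0,-190,0],0],[0,[0,-230,0],0],[0,[0,-270,0],0],[0,[0,-300,0],0],[0,[0,-320,0],0],[0,[0,-320,0],0]])

```text
t: 6.87
ee_pos: [486.8, -29.5, 203.9]
orientation: [-0.017, -3.138, 0.001]
ft_force: [0.7, 0.2, -0.5]
width: 87.6
grasp_force: 0.0
```

Run:
```python
from h import *
o=ctrl.get_obs();print(o["ee_pos"],o["qpos"])
t=ctrl.get_image("top");s=ctrl.get_image("side")
cv2.imwrite("pics/t2.png",t);cv2.imwrite("pics/s2.png",s)
r=lambda a:cv2.resize(a,None,fx=3,fy=3,interpolation=cv2.INTER_CUBIC)
cv2.imwrite("pics/v2.png",np.vstack([r(t[170:290,80:340]),r(s[170:240,225:365])[:, :420].repeat(1,0) if 0 else cv2.copyMakeBorder(r(s[175:250,245:365]),0,0,0,420,cv2.BORDER_CONSTANT)]))
```

```text
[486.76300608 -29.45978297 203.94044893] [-8.44541942e-02  2.69369377e-01  1.95278393e+00 -8.25002570e-04
  9.22747154e-01 -1.64416689e+00]
```

View pics/v2.png

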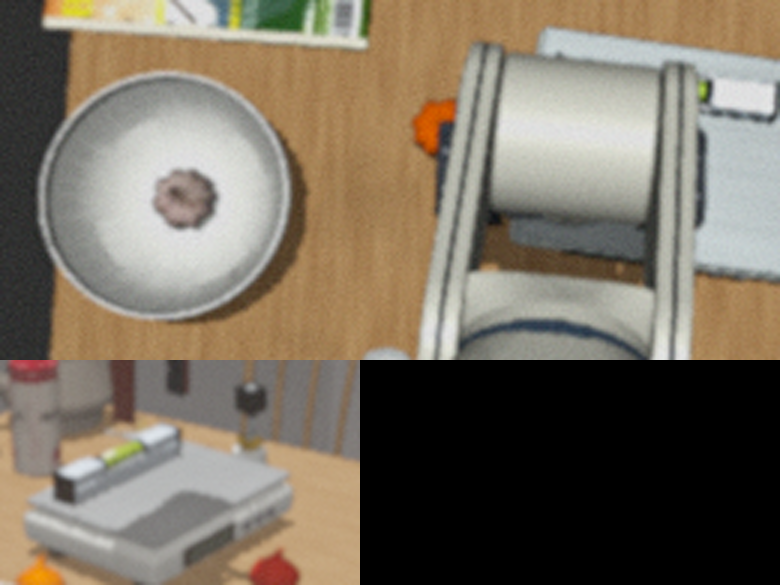

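The garlic lies inside the bowl at crop (185,198), and the scale and level haven't moved. Next I'll refine the knob position from the first pictures with a dark-blob centroid.

Run:
```python
from h import *
np.set_printoptions(precision=2,suppress=True)
t=cv2.imread("pics/top0.png");s=cv2.imread("pics/side0.png")
def blob(im,x0,x1,y0,y1,th):
    g=cv2.resize(im[y0:y1,x0:x1],None,fx=4,fy=4,interpolation=cv2.INTER_CUBIC).max(2)
    m=(g<th).astype(np.uint8);n,l,st,c=cv2.connectedComponentsWithStats(m);i=1+st[1:,4].argmax()
    x,y,w,h,a=st[i]; print(w/4,h/4)
    return np.array([x0+(x+w/2-.5+.5)/4-.5,y0+(y+h/2)/4-.5])
a=blob(t,360,392,212,242,85); b=blob(s,318,338,178,196,75)
print(a,b,tri(b,a),atz("top",a,127),proj("side",[512,-278,116]),proj("top",[512,-278,127]))
```

```text
18.75 17.0
10.0 9.25
[373.38 227.5 ] [328.25 188.38] [ 511.11 -279.58  110.18] [ 510.99 -274.96  127.  ] [327.32 186.89] [374.65 227.1 ]
```

servo_tool(plan=[[0,[3,-30,0],0],[0,[7,-70,0],0],[0,[11,-110,0],0],[0,[15,-150,0],0],[0,[19,-190,0],0],[0,[22,-225,0],0],[0,[25,-245,0],0],[0,[25,-251,0],0],[0,[25,-251,0],0],[0,[25,-251,0],0]])

```text
t: 7.8
ee_pos: [512.9, -275.8, 204.8]
orientation: [-0.01, -3.14, -0.002]
ft_force: [-0.2, 0.0, -0.6]
width: 87.7
grasp_force: 0.0
```

servo_tool(plan=[[0,[0,0,-20],0],[0,[0,0,-40],0],[0,[0,0,-40],0],[0,[0,0,-40],0],[0,[0,0,-40],0]])

```text
t: 8.22
ee_pos: [513.5, -276.5, 166.4]
orientation: [0.009, 3.141, -0.0]
ft_force: [-0.2, 0.4, 0.1]
width: 87.6
grasp_force: 0.0
```

Run:
```python
from h import *
t=ctrl.get_image("top");s=ctrl.get_image("side")
o=ctrl.get_obs();print(o["ee_pos"],o["qpos"][5],o["ft_force"])
r=lambda a:cv2.resize(a,None,fx=3,fy=3,interpolation=cv2.INTER_CUBIC)
cv2.imwrite("pics/v3.png",np.hstack([r(t[160:300,240:400]),cv2.copyMakeBorder(r(s[140:250,260:360]),0,90,0,0,cv2.BORDER_CONSTANT)]))
```

```text
[ 513.78665877 -277.21796146  166.88667256] -2.0798196062105054 [ 0.84242663 -0.49825618  0.78359754]
```

View pics/v3.png

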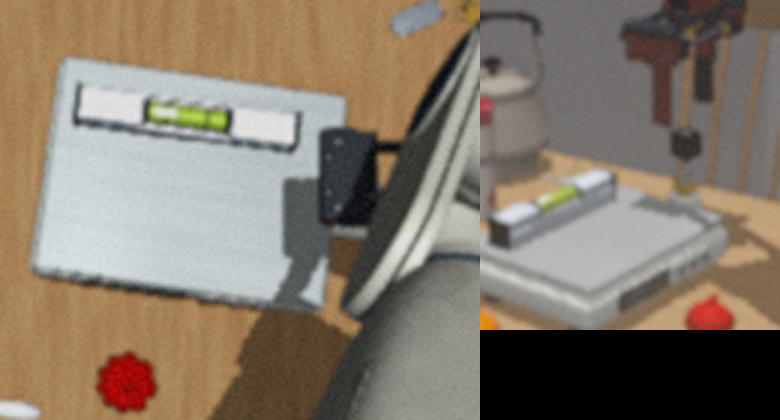

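The vial stays visible in both views. The fingers, at side-crop x 662 and 705, straddle the knob at x 686.

servo_tool(plan=[[0,[-1,-0.5,-20],0],[0,[-1,-0.5,-40],0],[0,[-1,-0.5,-52],0],[0,[-1,-0.5,-55],0],[0,[-1,-0.5,-55],0],[0,[-1,-0.5,-55],0]])

```text
t: 8.82
ee_pos: [512.5, -278.3, 111.4]
orientation: [0.011, 3.141, -0.001]
ft_force: [-0.0, -0.4, 0.1]
width: 87.7
grasp_force: 0.0
```

servo_tool(plan=[[0.3,[0,0,0],0],[0.4,[0,0,0],0],[0.45,[0,0,0],0],[0.5,[0,0,0],0],[0.55,[0,0,0],0],[0.6,[0,0,0],0],[0.7,[0,0,0],0],[0.7,[0,0,0],0],[0.7,[0,0,0],0],[0.7,[0,0,0],0]])

```text
t: 9.65
ee_pos: [512.2, -279.3, 110.9]
orientation: [0.011, 3.141, -0.003]
ft_force: [-1.5, -5.8, -1.0]
width: 36.9
grasp_force: 30.0
```

```bash
cat >> h.py <<'E'
# vial geometry from the first picture: green pixels -> along-bar profile
def prof(n,im):
    hsv=cv2.cvtColor(im,cv2.COLOR_BGR2HSV)
    A,B=VE[n]; u=(B-A)/np.linalg.norm(B-A); v=np.array([-u[1],u[0]]); L=np.linalg.norm(B-A)
    M=np.float32([[u[0],u[1],0],[v[0],v[1],0]]); k=6
    # strip: x along bar (k px per px), from A-4 to B+4, width 9 px
    W=int((L+8)*k);o=A-4*u-2*v*1
    F=np.float32([[u[0]/k,v[0]/k,o[0]],[u[1]/k,v[1]/k,o[1]]])
    return cv2.warpAffine(im,F,(W,4*k),flags=cv2.INTER_CUBIC|cv2.WARP_INVERSE_MAP)
VE={"side":(np.array(sc(172,188)),np.array(sc(237,170))),"top":(np.array(tc(245,133)),np.array(tc(383,150)))}
E
python3 - <<'E'
from h import *
o=ctrl.get_obs();print(o["ee_pos"],o["ft_force"],o["moment"],o["width"],o["qpos"][5])
for n in("side","top"):
    p=np.mean([prof(n,ctrl.get_image(n)).astype(float).mean(0) for _ in range(3)],0)
    print(n);print(p[::6].astype(int).T)
E
```

```text
[ 512.16068034 -279.32945827  110.89888585] [-1.51470656 -5.7741547  -0.9827871 ] [-0.85704909  0.07924419 -0.02614017] 36.93737606058218 -2.081589774248465
side
[[199 183 161 145 145 148 147 141 126 104  90  87  86  86  86  87  89  95
  118 151 170 173]
 [201 187 167 155 167 187 192 186 182 181 178 176 174 170 165 163 160 144
  131 147 165 169]
 [203 191 174 163 171 186 189 183 176 170 166 164 161 157 151 149 147 132
  125 143 160 164]]
top
[[223 220 181 102  49  67 118 159 175 175 172 172 175 169 133  87  68  69
   71  72  73  74  72  68  60  59  68  72  75  72  55  38  84 170 217 223]
 [222 219 177  97  82 145 190 202 203 202 199 198 203 203 192 184 185 188
  189 190 192 192 189 176 151 154 180 192 195 189 150  78  80 165 215 222]
 [223 218 175  95  70 123 173 191 197 196 192 192 196 194 176 159 156 159
  160 161 163 163 160 148 126 129 152 163 165 159 124  65  76 163 215 223]]
```

servo_tool(plan=[[0.7,[0,-1,-0.5],0],[0.7,[0,-1,-1],0],[0.7,[0,-1,-1.5],0],[0.7,[0,-1,-1.5],0],[0.7,[0,-1,-1.5],0],[0.7,[0,-1,-1.5],0],[0.7,[0,-1,-1.5],0]])

```text
t: 10.53
ee_pos: [512.3, -279.6, 110.4]
orientation: [0.011, 3.141, -0.002]
ft_force: [-3.5, -1.3, 10.6]
width: 36.5
grasp_force: 30.0
```

servo_tool(plan=[[0.7,[0,0,0],-6],[0.7,[0,0,0],-12],[0.7,[0,0,0],-18],[0.7,[0,0,0],-24],[0.7,[0,0,0],-30],[0.7,[0,0,0],-36],[0.7,[0,0,0],-42],[0.7,[0,0,0],-48],[0.7,[0,0,0],-54],[0.7,[0,0,0],-60]])

```text
t: 11.37
ee_pos: [511.7, -280.4, 110.4]
orientation: [1.586, 2.711, -0.003]
ft_force: [-7.1, -6.2, 11.7]
width: 36.7
grasp_force: 30.0
```

servo_tool(plan=[[0.7,[-0.5,-0.5,0],-6],[0.7,[-1,-1,0],-12],[0.7,[-1,-1,0],-18],[0.7,[-1,-1,0],-24],[0.7,[-1,-1,0],-30],[0.7,[-1,-1,0],-30],[0.7,[-1,-1,0],-30],[0.7,[-1,-1,0],-30]])

```text
t: 12.03
ee_pos: [510.9, -280.6, 110.3]
orientation: [2.229, 2.213, -0.001]
ft_force: [-4.3, -1.3, 12.3]
width: 36.3
grasp_force: 30.0
```

```bash
cat > look.py <<'E'
from h import *
np.set_printoptions(precision=2,suppress=True)
o=ctrl.get_obs();print(o["t"],o["ee_pos"],o["ft_force"],o["moment"],o["width"],o["qpos"][5])
for n in("top","side"):
    p=np.mean([prof(n,ctrl.get_image(n)).astype(float).mean(0) for _ in range(3)],0)
    print(n,p[::6,0].astype(int))
    if n=="top":
        x=np.arange(len(p))/6.; m=(x>4.5)&(x<30.5)
        b=np.where(m,p[:,0]>122,False); xs=x[b]; print("bubble",xs.min(),xs.max(),"mm off",((xs.min()+xs.max())/2-17.7)/.403)
E
python3 look.py
```

```text
12.0333 [ 510.91 -280.55  110.31] [-4.28 -1.29 12.3 ] [-0.31  0.81 -0.02] 36.31579082746759 -0.51460830931839
top [223 218 177 100  49  57  70  69  73 102 144 169 174 176 176 175 166 136
  92  71  72  72  71  67  61  62  66  71  75  71  51  43  98 178 218 222]
bubble 9.5 17.166666666666668 mm off -10.8354011579818
side [200 183 159 130 106 102 122 135 139 136 124 102  87  85  85  87  88  98
 126 158 175 175]
```

servo_tool(plan=[[0.7,[-0.3,0,0.2],-6],[0.7,[-0.5,0,0.3],-12],[0.7,[-0.5,0,0.3],-18],[0.7,[-0.5,0,0.3],-24],[0.7,[-0.5,0,0.3],-30],[0.7,[-0.5,0,0.3],-30],[0.7,[-0.5,0,0.3],-30],[0.7,[-0.5,0,0.3],-30],[0.7,[-0.5,0,0.3],-30],[0.7,[-0.5,0,0.3],-30]])

```text
t: 13.17
ee_pos: [510.2, -280.2, 110.3]
orientation: [-2.726, -1.561, 0.001]
ft_force: [-3.8, -0.5, 9.9]
width: 36.5
grasp_force: 30.0
```

servo_tool(plan=[[0.7,[0,0,0],0],[0.7,[0,0,0],0],[0.7,[0,0,0],0],[0.7,[0,0,0],0],[0.7,[0,0,0],0],[0.7,[0,0,0],0],[0.7,[0,0,0],0],[0.7,[0,0,0],0],[0.7,[0,0,0],0],[0.7,[0,0,0],0]])

```text
t: 14.0
ee_pos: [510.2, -280.2, 110.3]
orientation: [-2.726, -1.561, 0.001]
ft_force: [-4.3, -0.9, 9.9]
width: 36.5
grasp_force: 30.0
```

```bash
python3 look.py
```

```text
14.0 [ 510.23 -280.2   110.32] [-4.26 -0.95  9.93] [-0.11  0.72 -0.  ] 36.45825355583077 0.008515880207036896
top [223 218 177  99  52  59  71  72  70  67  59  60  70  95 134 164 174 175
 172 173 171 149 107  72  60  64  67  71  75  71  52  49 108 185 218 222]
bubble 13.833333333333334 21.5 mm off -0.08271298593878769
side [200 182 157 129 104  89  88  96 113 127 130 127 115  98  84  84  87  99
 128 162 177 175]
```

servo_tool(plan=[[0.7,[-0.3,0,0],0],[0.7,[-0.6,0,0],0],[0.7,[-0.6,0,0],0],[0.7,[-0.6,0,0],0],[0.7,[-0.6,0,0],0],[0.7,[-0.6,0,0],0],[0.7,[-0.6,0,0],0],[0.7,[-0.6,0,0],0],[0.7,[-0.6,0,0],0],[0.7,[-0.6,0,0],0]])

```text
t: 15.13
ee_pos: [510.2, -280.2, 110.4]
orientation: [2.726, 1.561, 0.0]
ft_force: [-2.1, -0.9, 7.4]
width: 36.6
grasp_force: 30.0
```

servo_tool(plan=[[0.7,[0,0,0],0],[0.7,[0,0,0],0],[0.7,[0,0,0],0],[0.7,[0,0,0],0],[0.7,[0,0,0],0],[0.7,[0,0,0],0],[0.7,[0,0,0],0],[0.7,[0,0,0],0],[0.7,[0,0,0],0],[0.7,[0,0,0],0]])

```text
t: 15.97
ee_pos: [510.2, -280.2, 110.4]
orientation: [2.726, 1.561, 0.0]
ft_force: [-3.3, 0.4, 9.0]
width: 36.6
grasp_force: 30.0
```

```bash
python3 look.py
python3 - <<'E'
from h import *
t=ctrl.get_image("top")
cv2.imwrite("pics/v4.png",cv2.resize(t[170:270,240:400],None,fx=5,fy=5,interpolation=cv2.INTER_CUBIC))
E
```

```text
15.9667 [ 510.19 -280.22  110.4 ] [-3.28  0.44  9.01] [-0.05  0.41 -0.05] 36.624354840228904 0.007999697060986915
top [222 218 175  98  52  59  70  72  71  68  59  61  70  88 126 161 174 174
 174 174 172 156 116  76  59  62  66  70  74  72  51  47 108 185 218 221]
bubble 14.0 21.833333333333332 mm off 0.5376344086021464
side [200 181 157 129 103  90  89  96 114 126 131 127 115  97  84  83  87  99
 127 162 177 174]
```

View pics/v4.png

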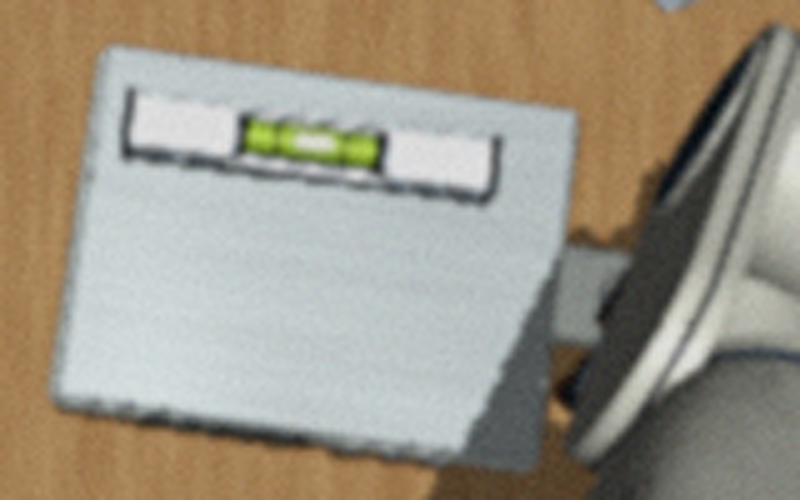

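The bubble (crop 295–335, y 143) stands between the two lines at about x 278 and 347, and the scale hasn't moved. I'll bring the force back to 10 N.

servo_tool(plan=[[0.7,[0,0,-0.2],0],[0.7,[0,0,-0.2],0],[0.7,[0,0,-0.2],0],[0.7,[0,0,-0.2],0],[0.7,[0,0,-0.2],0],[0.7,[0,0,-0.2],0],[0.7,[0,0,-0.2],0],[0.7,[0,0,-0.2],0],[0.7,[0,0,-0.2],0],[0.7,[0,0,-0.2],0]])

```text
t: 17.15
ee_pos: [510.2, -280.2, 110.3]
orientation: [2.726, 1.561, 0.0]
ft_force: [-3.8, -0.3, 10.9]
width: 36.4
grasp_force: 30.0
```

servo_tool(plan=[[0.7,[0,0,0],0],[0.7,[0,0,0],0],[0.7,[0,0,0],0],[0.7,[0,0,0],0],[0.7,[0,0,0],0],[0.7,[0,0,0],0],[0.7,[0,0,0],0],[0.7,[0,0,0],0]])

```text
t: 17.82
ee_pos: [510.2, -280.3, 110.3]
orientation: [2.726, 1.561, 0.0]
ft_force: [-3.2, 0.4, 10.4]
width: 36.7
grasp_force: 30.0
```

```bash
python3 look.py
python3 - <<'E'
from h import *
f=[]
for i in range(12): ctrl.get_image("top"); f.append(ctrl.get_obs()["ft_force"])
print(np.mean(f,0),np.std(f,0))
E
```

```text
17.8167 [ 510.18 -280.25  110.32] [-3.21  0.41 10.37] [ 0.05  0.49 -0.02] 36.72972057468989 0.007956781270214963
top [222 217 177 100  52  59  71  71  71  67  59  57  71  99 139 166 174 174
 173 174 172 150 105  70  59  63  66  70  76  71  53  49 108 186 218 221]
bubble 13.666666666666666 21.5 mm off -0.28949545078577454
side [201 182 158 130 104  89  89  95 113 126 131 127 115  96  84  85  88  98
 129 162 177 175]
[-3.08925973  0.3877462   9.80687143] [0.4644154  0.50502462 0.43882849]
```

Force averages 9.8 N down and the bubble is centred to within about 1 mm, so I'm handing in.

```bash
python3 -c "
from workcell import ctrl
print(ctrl.close_job())"
```

```text
the job is handed in; nothing more can be done
None
```

The job is handed in: the garlic is in the bowl, and the arm is still gripping the knob and pressing down at 9.8 N, with the bubble within about 1 mm of centre and the scale and level not visibly shifted.

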